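# Angle a chair rail past the bench dog into the sanding bay

### The arm

A 6-joint arm with a two-finger parallel gripper is mounted at the origin on the work surface; the furniture and walls round the work are solid. World frame = base frame: x ahead of the robot, y to its left, z up, the work surface at z = 0. Lengths are in m, angles in rad, forces in N, time in s.
With the tool pointing down it reaches from about 0.4 to 0.825 m from the base axis. Payload 7 kg.
Tool frame: the origin (TCP) lies midway between the tips of the shut fingers; the grasp point (between the pads) lies 19 mm behind it; z points along the fingers, y is the line along which they close (so a half turn about z gives the same grasp; the last joint's range is limited). The gripper opens to 85 mm and grips with 20 to 120 N. Pads are 22 mm wide; open, the fingers measure 114 mm over their backs; the gripper's body (76 mm by 85 mm) begins 54 mm behind the grasp point. The pads swing forward as they close: fully open they stand 13 mm farther back than shut.
Start: joints at [-0.93, 0.359, 0.012, 0, -1.224, -0.288], TCP at [0.233, -0.633, 0.231] pointing down, gripper open.
Joint ranges: [-3.07, 3.07], [-1.43, 2.12], [-1.02, 1.25], [-3.03, 1.67], [-3.05, -0], [-3.03, 3.03]. Speed limits (rad/s): [2.39, 2.39, 3.01, 3.14, 3.14, 3.14].

### API

Orientations are given as [roll, pitch, yaw] about the fixed x, y, z axes, in that order (R = Rz(yaw) Ry(pitch) Rx(roll)).
In Python, from plant import read_state, cams, workorder gives the robot as it stands.
- The arm moves only by the shell command python3 -m inch 'ROWS' [OPENING] [FORCE]. ROWS is JSON, a list of rows, each a list of 6 numbers: the shift along the world's x, y, z in m, then the turn, a rotation vector about the world's x, y, z in rad. In form: [[dx, dy, dz, wx, wy, wz], ...]. A call has 1 to 8 rows; each row is the pose to reach, as a shift and turn from the pose commanded when the call began; what a row does not reach only later rows make up. A row lasts 1/12 s, in which the tool goes at most 41.7 mm and 7.16 degrees, less where a joint would pass 70% of its speed; a pose out of reach is approached as far as the arm can. A call with a gripper value outside its range is refused whole. OPENING is the finger opening in m, from 0 to 0.0854, set as the call begins (- or left out, the last holds). The fingers move at their own pace and stop on an object; FORCE is the grip in N (left out, the last holds). Time passes only in rows, so rows that repeat a pose let the fingers close. It gives the time, the measured TCP pose, the force, the opening and the grip force at its end, in the units of the state.
- read_state(): the state, without advancing time (a new reading comes with each control period).
- cams.grab_frame(name): name is "scene" or "top"; returns a dict with "img" (400x640x3 uint8, red, green, blue), "intrinsics" (3x3 intrinsics, pixels), "cam_to_world" (4x4, takes a point from camera to world coordinates). Camera axes: x right, y down, z forward; pixel columns grow to the right and rows downward; lengths in m; the calibration is good to about 2 mm. A picture is of the moment at which its call begins. There is no depth.
- workorder.close_job(): hands the job in; it is judged then, once.
The state is a dict: "t": time; "qpos": joint angles; "qd": joint speeds; "tau": joint torques, N m; "ee_pos": TCP position; "tool_rot": TCP orientation; "ft_force": force on the tool from outside, world axes, zero at the start; "ft_torque": the same for the moment, N m; "finger_gap": opening from 0.0 (shut) to 1.0 (fully open); "grasp_force": force on a finger pad.
Only numpy, scipy, OpenCV 4.12 (cv2) and the standard library are available. Lean on these libraries where they do the work, as an engineer would, in place of code of your own. Each camera call takes 0.05 s, during which the arm holds its last target. There are 200 camera calls.

### The job

Load the loose pale chair rail into the dark wooden sanding bay at the far edge of the bench, using pushes only: the rail must stay flat on the bench top and never be gripped, lifted or tipped. A steel post (the bench dog) stands in front of the bay, so push the rail round at an angle, work its right-hand end in behind the post, then swing its left-hand end in past the left end block and push both ends home, so that the rail lies between the two end blocks, flush against the back fence. Leave the wedge, sanding block and glue bottle where they are.

Things in the scene. Friction and masses are not known exactly. Their poses are not given: they have to be found in the camera images.
- rail: Loose pale planed chair rail: a plain bar 260 mm long (its y), 30 mm wide (its x), 28 mm high, 0.13 to 0.25 kg, lying flat. Origin: centre of its underside. It starts in front of the bay, roughly along the fence (within 0.15 rad), shifted to the left (+y) so that its right-hand end is left of the dog, before the opening. Ordinary wood-on-bench friction; both ends alike.
- rail_left (a point): Centre of the rail's left-hand (+y) end face, 14 mm above the underside, 130 mm along +y from the rail's origin.
- rail_right (a point): Centre of the rail's right-hand (-y) end face, 14 mm above the underside, 130 mm along -y from the rail's origin; the end that must go in behind the dog first.
- rail_near_face: The rail's long side face that looks towards the robot at the start (rail x = -15 mm), 256 mm long, 22 mm high: rigid part of the rail. Origin and axes are the rail's.
- rail_far_face: The rail's opposite long side face, which comes to lie against the fence (rail x = +15 mm): rigid part of the rail. Origin and axes are the rail's.
- bay: Fixed dark wooden sanding bay, open to the robot and upwards. Origin: on the bench top, at the middle of the back fence's front face; x points into the fence, away from the robot, y to the left along it, z up. Fence: 320 mm long, 22 mm thick, 32 mm high, front face at x = 0; the far edge of the bench is close behind it. The bay's floor is the bench top.
- bay_left (a point): Foot of the inner corner between the fence's front face and the left end block (bay x = 0, y = +136 mm). Each end block is 32 mm high, 24 mm wide along the fence and stands 16 mm out from the fence towards the robot.
- bay_right (a point): The same inner corner at the right end block (bay x = 0, y = -136 mm). The bay is 272 mm long between the blocks: 12 mm of play for the rail.
- dog: Fixed round steel post (bench dog), 19 mm in diameter, 47.5 mm high, before the bay. Origin: its axis at the bench top; axes parallel to the bay's. Its axis is 53.5 mm in front of the fence's face (leaving a 44 mm gap for the 30 mm wide rail) and 56 to 76 mm right (-y) of the bay's middle; the opening left of it is shorter than the rail.
- wedge: Bystander: loose hardwood wedge, 120 mm long (x axis), 20 mm tapering to 6 mm, 18 mm high, lying right of the work; it is used only later. Origin at its underside, near its middle.
- sanding_block: Bystander: loose wooden sanding block, 60x96x32 mm, at the far left of the rail. Origin: centre of its underside.
- glue_bottle: Bystander: loose white glue bottle with green tip, 63 mm in diameter, 172 mm high, standing at the far left. Origin: centre of its underside.
Things that resemble listed ones, but are neither listed nor needed, are in the scene too. Of the things that look like the dog, the smallest one is meant.

How it is judged:
On the way:
1. the rail's right-hand end is in behind the dog while its left-hand end still stands out of the bay (y of rail_right in the frame of dog below -0.005 m and x of rail_right in the frame of bay above -0.036 m and x of rail_left in the frame of bay below -0.025 m), for 0.1 s.
At the end, for the whole second after the job is handed in: The rail lies flat and still in the bay, between the end blocks and behind the dog, with each end no more than 4.5 mm off the back fence (x of rail_left in the frame of bay between -0.0195 and -0.012 m and x of rail_right in the frame of bay between -0.0195 and -0.012 m and y of rail in the frame of bay between -0.009 and 0.009 m and height (world z) of rail below 0.004 m and angle between rail's own z axis and vertical below 0.04 rad and linear speed of rail below 0.01 m/s); the robot touches nothing.
It fails at once if the rail is lifted off the bench or tipped (underside more than 8 mm up, or tilted more than 0.12 rad) (height (world z) of rail above 0.008 m or angle between rail's own z axis and vertical above 0.12 rad).
It fails at once if the rail is gripped: the fingers press on both of its long side faces at once (contact force between the fingers and rail_near_face above 1 N and contact force between the fingers and rail_far_face above 1 N).
It fails at once if the wedge is moved more than 15 mm (distance of wedge from where it was at the start of the episode above 0.015 m).
It fails at once if the sanding block is moved more than 15 mm (distance of sanding_block from where it was at the start of the episode above 0.015 m).
It fails at once if the glue bottle is moved more than 15 mm (distance of glue_bottle from where it was at the start of the episode above 0.015 m).
It also fails if it takes over 69 s, if anything falls off the work surface, if the arm or the gripper's body presses on something with over 40 N, if the wrist force passes 120 N, or if a joint passes its speed limit or range.

## Working session

There is one attempt and no reset: what is moved stays moved. The work goes in short steps, Python scripts to look and compute and a shell command to move; the robot and the scene stay as the last step left them, time stands still between calls to the robot, and variables do not carry over. Pictures are saved under pics/ and viewed, at most 10 in all, crops included, and the job is handed in when it is done.

```bash
mkdir -p pics
python3 - <<'E'
from plant import read_state, cams
import cv2,numpy as np
s=read_state();print(s['t'],s['ee_pos'],s['tool_rot'],s['finger_gap'])
for n in('top','scene'):
    f=cams.grab_frame(n);cv2.imwrite(f'pics/{n}0.png',f['img'][:,:,::-1]);print(n,np.round(f['intrinsics'],1).tolist(),np.round(f['cam_to_world'],3).tolist())
E
```

```text
0.0 [ 0.2330256  -0.63297061  0.23035267] [ 3.13988562e+00 -2.05888758e-04 -2.78887258e+00] 1.0044137293425393
top [[446.1, 0.0, 317.5], [0.0, 446.1, 207.4], [0.0, 0.0, 1.0]] [[0.021, -0.994, 0.106, 0.301], [-1.0, -0.021, 0.002, 0.212], [0.0, -0.106, -0.994, 1.265], [0.0, 0.0, 0.0, 1.0]]
scene [[482.1, 0.0, 317.3], [0.0, 482.1, 199.0], [0.0, 0.0, 1.0]] [[0.59, -0.476, 0.653, -0.367], [-0.807, -0.371, 0.459, -0.354], [0.024, -0.798, -0.602, 0.784], [0.0, 0.0, 0.0, 1.0]]
```

View pics/top0.png

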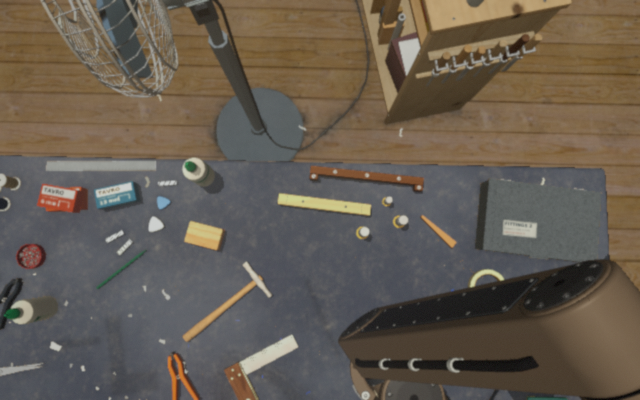

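View pics/scene0.png

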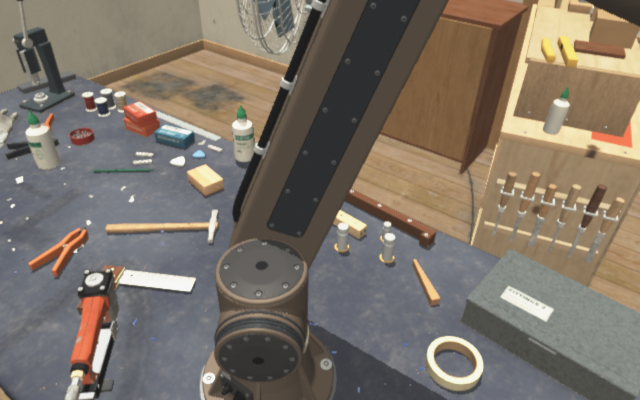

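Top view: the yellow rail runs from (278,200) to (370,210), and the bay fence from (310,173) to (423,184). There are three dog-like posts, at about (388,201), (400,221) and (363,233). The one at (388,201) fits best: it is the smallest and sits just in front of the fence. I'll check this in a crop and measure at the same time.

```bash
cat > h.py <<'E'
from plant import read_state, cams
import cv2,numpy as np
def ray(f,uv,z):
    K=f['intrinsics'];T=f['cam_to_world'];uv=np.atleast_2d(np.array(uv,float))
    d=np.c_[uv,np.ones(len(uv))]@np.linalg.inv(K).T@T[:3,:3].T
    o=T[:3,3];return (o+d*((z-o[2])/d[:,2:]))[:,:2]
def proj(f,P):
    P=np.atleast_2d(P);T=np.linalg.inv(f['cam_to_world']);c=(P@T[:3,:3].T+T[:3,3])@f['intrinsics'].T
    return c[:,:2]/c[:,2:]
def rail(f,roi=(250,165,190,110)):
    x,y,w,h=roi;hsv=cv2.cvtColor(f['img'],cv2.COLOR_RGB2HSV)
    m=cv2.inRange(hsv,(22,70,110),(34,255,255));k=np.zeros_like(m);k[y:y+h,x:x+w]=m[y:y+h,x:x+w]
    n,l,st,_=cv2.connectedComponentsWithStats(k);i=1+np.argmax(st[1:,4])
    c=max(cv2.findContours((l==i).astype(np.uint8),0,2)[0],key=cv2.contourArea)[:,0]
    W=ray(f,c,0.028).astype(np.float32)
    (cx,cy),(a,b),t=cv2.minAreaRect(W)
    B=cv2.boxPoints(((cx,cy),(a,b),t));e=[B[1]-B[0],B[2]-B[1]];d=max(e,key=np.linalg.norm);d=d*np.sign(d[1])
    return (cx,cy),sorted((a,b)),np.arctan2(-d[0],d[1])
E
python3 - <<'E'
from h import *
f=cams.grab_frame('top')
print(rail(f))
im=f['img'];hsv=cv2.cvtColor(im,cv2.COLOR_RGB2HSV)
for p in [(324,205),(366,178),(388,201),(250,232),(204,236),(440,232)]:print(p,hsv[p[1],p[0]],ray(f,p,0.03)[0])
m=cv2.inRange(hsv,(0,80,40),(14,255,160));m[:150]=0;m[200:]=0;m[:,:290]=0;m[:,440:]=0
n,l,st,_=cv2.connectedComponentsWithStats(m);i=1+np.argmax(st[1:,4])
c=max(cv2.findContours((l==i).astype(np.uint8),0,2)[0],key=cv2.contourArea)[:,0]
h=ray(f,c,.032);r=cv2.minAreaRect(h.astype(np.float32));print('bay',st[i],r,cv2.boxPoints(r))
cv2.imwrite('pics/c1.png',cv2.resize(im[150:260,260:460,::-1],None,fx=4,fy=4,interpolation=cv2.INTER_CUBIC))
E
```

```text
((0.4436647295951843, 0.19632145762443542), [0.03207901865243912, 0.26062774658203125], np.float32(-0.10373675))
(324, 205) [ 27  84 206] [0.44028438 0.19658311]
(366, 178) [ 12 145 116] [0.51897864 0.08031275]
(388, 201) [ 22  19 198] [0.45530731 0.018329  ]
(250, 232) [120  11  92] [0.36071777 0.3999347 ]
(204, 236) [ 24  92 206] [0.34695593 0.52672775]
(440, 232) [ 17 134 203] [ 0.37190704 -0.12600516]
bay [ 310  166  114   26 1005] ((0.5186236500740051, 0.08024483919143677), (0.31865164637565613, 0.039800189435482025), 84.8596420288086) [[ 0.48452866 -0.07665724]
 [ 0.5241687  -0.08022317]
 [ 0.55271864  0.23714691]
 [ 0.5130786   0.24071285]]
```

View pics/c1.png

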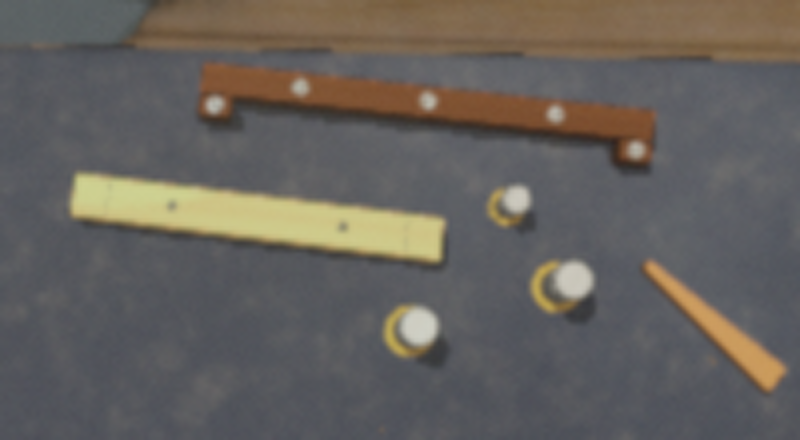

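The crop shows the smallest post at (515,200), about px (389,200), right in front of the bay, so that is the dog. The two thicker posts at (400,221) and (363,233) are decoys. I'll start the approach.

```bash
python3 - <<'E'
from h import *
f=cams.grab_frame('top')
o=np.array([.5156,.0805]);a=-.0897;R=np.array([[np.cos(a),np.sin(a)],[-np.sin(a),np.cos(a)]])
for n,p,z in [('dog',(388.9,199.8),.0475),('dec',(364.6,231.7),.06),('dec2',(403.2,219.8),.06),('glue',(197,170),.1),('block',(206,235),.032),('wedgeL',(421.5,215),.01)]:
    w=ray(f,p,z)[0];print(n,w,R@(w-o))
E
python3 -m inch '[[0.267,0.333,-0.03,0,0,-0.457],[0.267,0.333,-0.03,0,0,-0.457],[0.267,0.333,-0.03,0,0,-0.457],[0.267,0.333,-0.03,0,0,-0.457],[0.267,0.333,-0.03,0,0,-0.457],[0.267,0.333,-0.03,0,0,-0.457],[0.267,0.333,-0.03,0,0,-0.457],[0.267,0.333,-0.03,0,0,-0.457]]' 0.0854 20
```

```text
dog [0.45650287 0.01861036] [-0.05331548 -0.06693472]
dec [0.36666956 0.08585856] [-0.14881171 -0.00800414]
dec2 [ 0.40113178 -0.01837581] [-0.10515074 -0.10873233]
glue [0.5185871  0.53586804] [-0.03781667  0.45380489]
block [0.34975628 0.52082804] [-0.20462145  0.42370153]
wedgeL [ 0.41997343 -0.07960098] [-0.08090031 -0.16802352]
t: 0.87
ee_pos: [0.4388, -0.3763, 0.2083]
tool_rot: [-3.142, 0.0, 3.037]
ft_force: [0.4, -0.9, -0.4]
finger_gap: 1.002
grasp_force: 0.0
```

```bash
python3 -m inch '[[-0.01,0.28,-0.03,0,0,0],[-0.01,0.28,-0.03,0,0,0],[-0.01,0.28,-0.03,0,0,0],[-0.01,0.28,-0.03,0,0,0],[-0.01,0.28,-0.03,0,0,0],[-0.01,0.28,-0.03,0,0,0],[-0.01,0.28,-0.03,0,0,0],[-0.01,0.28,-0.03,0,0,0]]' >/dev/null
python3 -m inch '[[-0.028,0.295,-0.03,0,0,0],[-0.028,0.295,-0.03,0,0,0],[-0.028,0.295,-0.03,0,0,0],[-0.028,0.295,-0.03,0,0,0],[-0.028,0.295,-0.03,0,0,0],[-0.028,0.295,-0.03,0,0,0],[-0.028,0.295,-0.03,0,0,0],[-0.028,0.295,-0.03,0,0,0]]'; python3 -c "
from h import *
f=cams.grab_frame('top');print(rail(f))
cv2.imwrite('pics/t2.png',f['img'][:,:,::-1])"
```

```text
t: 2.2
ee_pos: [0.4001, 0.2018, 0.1482]
tool_rot: [3.141, 0.001, 3.041]
ft_force: [0.5, 0.0, 0.6]
finger_gap: 1.002
grasp_force: 0.0
((0.4330313205718994, 0.09272720664739609), [0.031687550246715546, 0.052359215915203094], np.float32(-0.104076296))
```

```bash
python3 -m inch '[[0,0,-0.04,0,0,0],[0,0,-0.08,0,0,0],[0,0,-0.12,0,0,0],[0,0,-0.135,0,0,0],[0,0,-0.142,0,0,0],[0,0,-0.142,0,0,0]]'; python3 -m inch '[[0,0,-0.004,0,0,0],[0,0,-0.007,0,0,0],[0,0,-0.007,0,0,0]]';python3 -c "
from h import *
f=cams.grab_frame('scene')
cv2.imwrite('pics/s3.png',f['img'][:,:,::-1])
f=cams.grab_frame('top')
cv2.imwrite('pics/t3.png',cv2.resize(f['img'][130:280,230:470,::-1],None,fx=3,fy=3))"
```

```text
t: 2.75
ee_pos: [0.3995, 0.1957, 0.0051]
tool_rot: [-3.139, -0.002, 3.037]
ft_force: [0.3, -0.2, -0.9]
finger_gap: 0.998
grasp_force: 0.0
t: 3.0
ee_pos: [0.4005, 0.1974, 0.0]
tool_rot: [3.14, 0.001, 3.037]
ft_force: [-0.4, 0.6, 0.2]
finger_gap: 1.004
grasp_force: 0.0
```

View pics/t3.png

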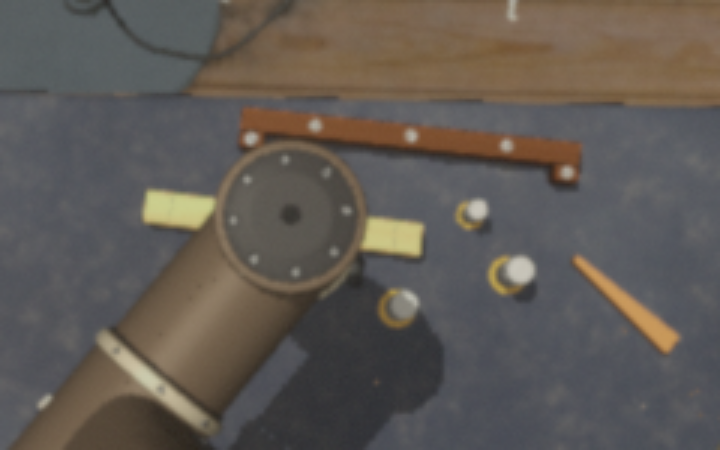

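The picture shows the gripper behind the rail with both rail ends visible and the decoy posts clear of the fingers. Now the first push, square and slow, adding the turn.

```bash
cat >> h.py <<'E'
O=np.array([.5156,.0805]);A=-.0897;RB=np.array([[np.cos(A),np.sin(A)],[-np.sin(A),np.cos(A)]])
def rail(f,roi=(250,165,190,110)):
    x,y,w,h=roi;hsv=cv2.cvtColor(f['img'],cv2.COLOR_RGB2HSV)
    m=cv2.inRange(hsv,(22,70,80),(34,255,255));k=np.zeros_like(m);k[y:y+h,x:x+w]=m[y:y+h,x:x+w]
    n,l,st,_=cv2.connectedComponentsWithStats(k);k=np.isin(l,[i for i in range(1,n) if st[i,4]>60]).astype(np.uint8)
    c=np.vstack([q[:,0] for q in cv2.findContours(k,0,2)[0]])
    W=ray(f,c,0.028).astype(np.float32)
    (cx,cy),(a,b),t=cv2.minAreaRect(W)
    B=cv2.boxPoints(((cx,cy),(a,b),t));d=max([B[1]-B[0],B[2]-B[1]],key=np.linalg.norm);d=d*np.sign(d[1])
    yaw=np.arctan2(-d[0],d[1]);C=RB@(np.array([cx,cy])-O);th=yaw-A;u=np.array([-np.sin(th),np.cos(th)])
    print('size',np.round([a,b],4),'world',np.round([cx,cy,yaw],4),'bay c',np.round(C,4),'th',round(float(th),3),'L',np.round(C+.13*u,4),'R',np.round(C-.13*u,4))
E
python3 -m inch '[[0.008,0,0,0,0,0],[0.014,0,0,0,0,0],[0.018,0,0,0,0,0],[0.022,0,0,0,0,0.015],[0.026,-0.001,0,0,0,0.03],[0.03,-0.001,0,0,0,0.045],[0.034,-0.002,0,0,0,0.06],[0.034,-0.002,0,0,0,0.06]]'
python3 -c "
from h import *
rail(cams.grab_frame('top'))"
```

```text
t: 3.77
ee_pos: [0.4348, 0.1949, -0.0008]
tool_rot: [3.141, 0.0, 3.099]
ft_force: [-0.2, -0.1, 0.9]
finger_gap: 1.001
grasp_force: 0.0
size [0.2607 0.032 ] world [ 0.4625  0.1952 -0.041 ] bay c [-0.0631  0.1095] th 0.049 L [-0.0695  0.2394] R [-0.0568 -0.0203]
```

```bash
python3 -m inch '[[0.004,0,0,0,0,0.015],[0.008,0,0,0,0,0.03],[0.012,0,0,0,0,0.045],[0.016,0,0,0,0,0.062],[0.0195,0,0,0,0,0.062],[0.0195,0,0,0,0,0.062]]'
python3 -c "
from h import *
rail(cams.grab_frame('top'))"
```

```text
t: 4.32
ee_pos: [0.4544, 0.1952, -0.0007]
tool_rot: [3.141, 0.001, -3.124]
ft_force: [-0.3, -1.0, 0.0]
finger_gap: 0.996
grasp_force: 0.0
size [0.0311 0.258 ] world [0.4814 0.1973 0.0213] bay c [-0.0445  0.1133] th 0.111 L [-0.0589  0.2425] R [-0.0301 -0.0159]
```

```bash
python3 -m inch '[[-0.02,0,0,0,0,0],[-0.03,0,0.02,0,0,0],[-0.03,0,0.06,0,0,0],[-0.03,0.04,0.06,0,0,0],[-0.01,0.075,0.06,0,0,0],[0.01,0.11,0.06,0,0,0],[0.024,0.145,0.06,0,0,0],[0.024,0.168,0.06,0,0,0]]' >/dev/null
python3 -m inch '[[0,0.002,0,0,0,0],[0,0.002,0,0,0,0],[0,0.002,0,0,0,0],[0,0.002,0,0,0,0],[0,0.002,0,0,0,0],[0,0.002,0,0,0,0],[0,0.002,0,0,0,0],[0,0.002,0,0,0,0]]' 0 20
python3 -c "
from h import *
rail(cams.grab_frame('top'))"
```

```text
t: 5.7
ee_pos: [0.4776, 0.3646, 0.0596]
tool_rot: [3.141, 0.0, -3.124]
ft_force: [-0.4, -1.2, 0.2]
finger_gap: 0.0
grasp_force: 0.0
size [0.0311 0.2468] world [0.4815 0.1917 0.0213] bay c [-0.0439  0.1077] th 0.111 L [-0.0583  0.2369] R [-0.0295 -0.0215]
```

```bash
python3 -m inch '[[0,0,-0.03,0,0,0],[0,0,-0.045,0,0,0],[0,0,-0.0495,0,0,0],[0,-0.01,-0.0495,0,0,0],[0,-0.016,-0.0495,0,0,0],[0,-0.021,-0.0495,0,0,0],[0,-0.026,-0.0495,0,0,0],[0.001,-0.032,-0.0495,0,0,0]]'
python3 -m inch '[[0,-0.006,0,0,0,0],[0,-0.012,0,0,0,0],[0.0005,-0.018,0,0,0,0],[0.0005,-0.024,0,0,0,0],[0.0005,-0.03,0,0,0,0],[0.001,-0.036,0,0,0,0],[0.001,-0.04,0,0,0,0],[0.001,-0.04,0,0,0,0]]'
python3 -c "
from h import *
f=cams.grab_frame('top');rail(f)
cv2.imwrite('pics/t4.png',cv2.resize(f['img'][130:280,230:470,::-1],None,fx=3,fy=3))"
```

```text
t: 6.42
ee_pos: [0.479, 0.3331, 0.0109]
tool_rot: [3.14, 0.001, -3.124]
ft_force: [-0.3, 2.2, 0.7]
finger_gap: 0.0
grasp_force: 0.9
t: 7.08
ee_pos: [0.4791, 0.2915, 0.0096]
tool_rot: [-3.141, -0.001, -3.125]
ft_force: [-0.7, -0.2, 0.2]
finger_gap: 0.003
grasp_force: 0.0
size [0.0311 0.2158] world [0.4829 0.1259 0.0213] bay c [-0.0366  0.0423] th 0.111 L [-0.051   0.1715] R [-0.0222 -0.0869]
```

View pics/t4.png

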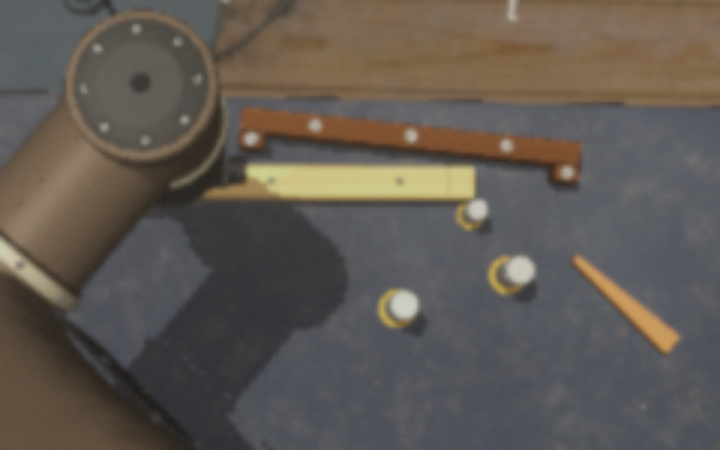

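The rail's right end, at about (475,183) in the crop, is just passing behind the dog with θ holding at 0.111. I'll continue the lengthwise push.

```bash
python3 -m inch '[[0,-0.006,0,0,0,0],[0,-0.012,0,0,0,0],[0.0005,-0.018,0,0,0,0],[0.0005,-0.023,0,0,0,0],[0.0005,-0.028,0,0,0,0],[0.001,-0.033,0,0,0,0],[0.001,-0.038,0,0,0,0],[0.001,-0.038,0,0,0,0]]'
python3 -c "
from h import *
f=cams.grab_frame('top');rail(f)"
python3 -m inch '[[0,-0.006,0,0,0,0],[0,-0.011,0,0,0,0],[0.0005,-0.015,0,0,0,0],[0.0005,-0.018,0,0,0,0],[0.0005,-0.021,0,0,0,0],[0.0005,-0.021,0,0,0,0]]'
python3 -c "
from h import *
f=cams.grab_frame('top');rail(f)"
```

```text
t: 7.8
ee_pos: [0.4802, 0.2537, 0.0097]
tool_rot: [-3.141, -0.001, -3.125]
ft_force: [-0.9, -0.7, 0.4]
finger_gap: -0.002
grasp_force: 0.0
size [0.0283 0.2104] world [0.4852 0.0866 0.0213] bay c [-0.0309  0.0034] th 0.111 L [-0.0453  0.1326] R [-0.0165 -0.1258]
t: 8.35
ee_pos: [0.4809, 0.2333, 0.0098]
tool_rot: [-3.141, -0.0, -3.124]
ft_force: [0.1, 0.7, -0.6]
finger_gap: 0.003
grasp_force: 0.0
size [0.0283 0.2103] world [0.4856 0.067  0.0213] bay c [-0.0287 -0.0161] th 0.111 L [-0.0431  0.1131] R [-0.0143 -0.1453]
```

```bash
python3 -m inch '[[0,-0.004,0,0,0,0],[0,-0.007,0,0,0,0],[0,-0.009,0,0,0,0],[0,-0.009,0,0,0,0]]'
python3 -m inch '[[0,0.02,0,0,0,0],[0,0.03,0.02,0,0,0],[0,0.03,0.06,0,0,0],[0,0.03,0.09,0,0,0],[-0.04,0.03,0.09,0,0,0],[-0.08,0.03,0.09,0,0,0],[-0.12,0.03,0.09,0,0,0],[-0.12,0.03,0.09,0,0,0]]' 0.0854
python3 -c "
from h import *
f=cams.grab_frame('top');rail(f)
cv2.imwrite('pics/t5.png',cv2.resize(f['img'][130:280,230:470,::-1],None,fx=3,fy=3))"
```

```text
t: 8.73
ee_pos: [0.4808, 0.2243, 0.0097]
tool_rot: [-3.141, -0.0, -3.124]
ft_force: [-0.7, -0.3, -0.1]
finger_gap: 0.0
grasp_force: 0.0
t: 9.4
ee_pos: [0.3556, 0.2526, 0.0995]
tool_rot: [-3.141, -0.002, -3.123]
ft_force: [-1.2, -1.3, -1.4]
finger_gap: 1.002
grasp_force: 0.0
size [0.0283 0.2608] world [0.4853 0.081  0.0213] bay c [-0.0303 -0.0022] th 0.111 L [-0.0446  0.127 ] R [-0.0159 -0.1314]
```

View pics/t5.png

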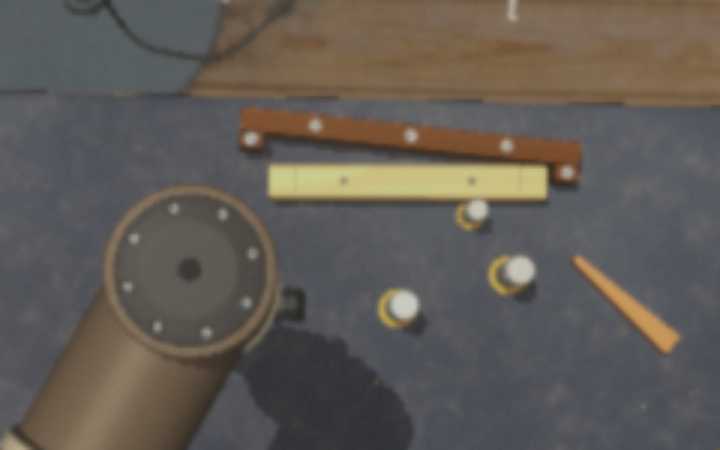

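The rail is at the right tilt behind the dog, with its right end at (547,180) inside the right block and its left end at (268,180) clear of the left block. Next I swing it in.

```bash
python3 -m inch '[[0.022,-0.035,0,0,0,0],[0.044,-0.07,0,0,0,0],[0.066,-0.105,0,0,0,0],[0.088,-0.14,0,0,0,0],[0.092,-0.147,-0.03,0,0,0],[0.092,-0.147,-0.07,0,0,0],[0.092,-0.147,-0.098,0,0,0],[0.092,-0.147,-0.099,0,0,0]]'
python3 -m inch '[[0.005,0,0,0,0,0],[0.008,0,0,0,0,0],[0.01,0,0,0,0,0],[0.012,0,0,0,0,-0.02],[0.014,0,0,0,0,-0.04],[0.016,0,0,0,0,-0.055],[0.016,0,0,0,0,-0.055]]'
python3 -c "
from h import *
f=cams.grab_frame('top');rail(f)"
```

```text
t: 10.12
ee_pos: [0.4505, 0.1049, -0.0037]
tool_rot: [-3.137, -0.007, -3.127]
ft_force: [0.7, -0.4, -0.8]
finger_gap: 0.999
grasp_force: 0.0
t: 10.7
ee_pos: [0.4697, 0.1083, 0.0015]
tool_rot: [3.141, 0.001, 3.103]
ft_force: [-0.4, -0.4, -0.3]
finger_gap: 1.001
grasp_force: 0.0
size [0.0311 0.0732] world [ 0.4915 -0.0127  0.0213] bay c [-0.0156 -0.095 ] th 0.111 L [-0.03    0.0342] R [-0.0012 -0.2242]
```

```bash
python3 -m inch '[[0.0015,0,0,0,0,-0.013],[0.003,0,0,0,0,-0.026],[0.0045,0,0,0,0,-0.039],[0.006,0,0,0,0,-0.051],[0.006,0,0,0,0,-0.051],[0.006,0,0,0,0,-0.051]]'
python3 -m inch '[[0.001,0,0,0,0,0],[0.002,0,0,0,0,0],[0.002,0,0,0,0,0]]'
python3 -c "
from h import *
f=cams.grab_frame('top');rail(f)
cv2.imwrite('pics/t6.png',cv2.resize(f['img'][130:280,230:470,::-1],None,fx=3,fy=3))"
```

```text
t: 11.25
ee_pos: [0.4753, 0.108, 0.0008]
tool_rot: [3.141, 0.0, 3.053]
ft_force: [0.3, -0.7, -0.8]
finger_gap: 0.998
grasp_force: 0.0
t: 11.5
ee_pos: [0.4761, 0.1076, 0.0006]
tool_rot: [-3.141, -0.001, 3.054]
ft_force: [-5.3, 1.7, 2.8]
finger_gap: 0.999
grasp_force: 2.4
size [0.0787 0.0317] world [ 0.4936 -0.0106 -0.0906] bay c [-0.0138 -0.0927] th -0.001 L [-0.0136  0.0373] R [-0.0139 -0.2227]
```

View pics/t6.png

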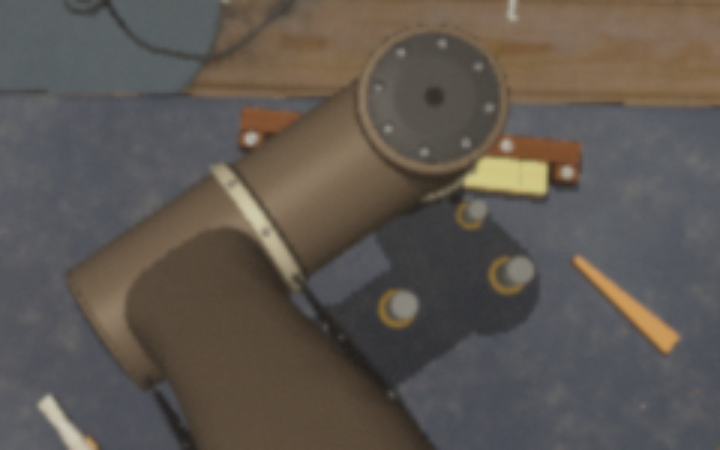

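The rail's right end is parallel to the fence, and force is building from contact (5 N). I'll press a little more, then retract and check.

```bash
python3 -m inch '[[0.001,0,0,0,0,0],[0.002,0,0,0,0,0],[0.002,0,0,0,0,0]]'
python3 -m inch '[[-0.01,0,0,0,0,0],[-0.025,0,0,0,0,0],[-0.025,0,0.04,0,0,0],[-0.025,0,0.08,0,0,0],[-0.055,0.03,0.09,0,0,0],[-0.085,0.06,0.09,0,0,0],[-0.115,0.09,0.09,0,0,0],[-0.115,0.12,0.09,0,0,0]]'
python3 -c "
from h import *
f=cams.grab_frame('top');rail(f)
cv2.imwrite('pics/t7.png',cv2.resize(f['img'][150:210,290:440,::-1],None,fx=5,fy=5,interpolation=2))"
```

```text
t: 11.8
ee_pos: [0.4762, 0.1074, 0.0004]
tool_rot: [-3.14, -0.004, 3.053]
ft_force: [-15.4, 5.9, 9.6]
finger_gap: 0.998
grasp_force: 7.5
t: 12.47
ee_pos: [0.3602, 0.227, 0.0913]
tool_rot: [3.14, -0.001, 3.052]
ft_force: [1.1, -1.3, -0.1]
finger_gap: 1.001
grasp_force: 0.0
size [0.2625 0.0322] world [ 0.5016  0.081  -0.0876] bay c [-0.014  -0.0007] th 0.002 L [-0.0143  0.1293] R [-0.0137 -0.1307]
```

View pics/t7.png

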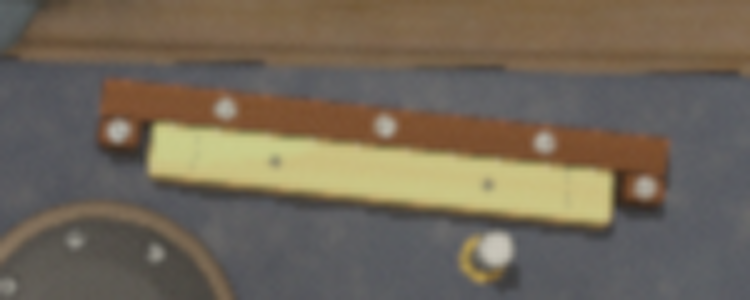

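The rail lies flush along the fence, from (150,150) to (613,195) in the crop, centred between the blocks and with the robot clear of it. I'll hand the job in.

```bash
python3 -c "
from plant import workorder
print(workorder.close_job())"
```

```text
the job is handed in; nothing more can be done
None
```

The rail was pushed in behind the dog and swung home, flush against the back fence and centred between the end blocks to within about 1 mm by the top camera, and the job was handed in at about 12.5 s of the 69 s allowed (no verdict came back).

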